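Clamp a stone-stand blank in the sprung carving cradle

TASK

Get the hollowed wooden stand blank ready for carving: without ramming it, press it down on the cradle's spring bed and, holding it down, slide it back square against both rear hooked stops, then along them until you feel it hard against the end stop and the stop's dog has tipped over it. Let the bed lift it so that it is clamped flat under the rear hooks with the dog held shut, take the hand away, and leave the pencil, the brush and the other things where they lie.

Things in the scene. Friction and masses are not known exactly. Their poses are not given: they have to be found in the camera images.
- cradle: Carving cradle, fixed: plywood board 220 x 300 x 18 mm (x by y by height). Origin: centre of its underside; x points to the rear stops, y to the end stop. Its aluminium spring bed (x -62 to 52 mm, y -85 to 66 mm) stays level and only moves up and down: top 35 mm above the origin at rest, 28 mm when pressed home on a rigid stop. The blank on the resting bed is 5 mm too high for the hooks.
- rear_stops (a point): Midpoint between the two steel rear stops' datum faces, at the height of the hooks' underside: at (53, 16, 52) mm in the cradle's frame, axes as the cradle's. The faces are flat, 16 mm wide, centred 24 mm either side of this point in y, in the plane x = 0, looking to -x. Above this height a hook 6 mm thick overhangs each face by 7 mm towards -x.
- end_dog (a joint): Rocking dog of the end stop, rad: 0 open (nose up), about 0.42 tipped over the blank; a light spring (1 to 2 N at its toe) opens it. The stop, a steel clevis 37 mm tall with a black knob behind, faces -y at the cradle's x = 13 mm; its datum face is clamped anywhere from y = 69 to 101 mm, anew each time: feel for it. The toe sticks out 6 mm before the face until the blank pushes it in.
- blank: Loose dark wooden stand blank, 80 (x) x 110 (y) x 22 mm, 0.11 to 0.23 kg, lying slightly askew on the bed, clear of the hooks. Origin: centre of its underside, z up. Seated, its origin is at 13 mm in the cradle's x, its left end on the end stop's face, its underside 30 mm above the cradle's origin, its top bearing up against the rear hooks. With the bed home it passes under the hooks with 2 mm to spare.
- hollow (a point): Centre of the flat floor of the hollow in the blank's top, 12 mm above the blank's underside; axes as the blank's. The hollow is 46 (x) x 64 (y) mm with rounded corners and upright walls, 10 mm deep; the walls are 17 mm thick to +-x and 23 mm to +-y. A closed gripper can press on the floor and push on the walls.
- bed (a joint): How far the spring bed is pressed down, in m: 0 at rest, 0.007 fully home, 0.005 with the blank clamped under the hooks. The springs push up with about 8 N at 0 and 13 N at 0.007.
- pencil: Green pencil, 124 mm long, 7 mm thick, lying on the right edge of the cradle's board: leave it. Origin: centre of its underside.
- hake_brush: Flat wooden brush, 82 x 37 x 9 mm, lying on the front edge of the cradle's board: leave it. Origin: centre of its underside.
- gouge: Carving gouge with a wooden handle, 210 mm long, on the table to the right of the cradle: leave it.
- loupe: Reading lens with a handle, 133 mm long, on the table to the left of the cradle: leave it.
There are look-alikes about, which are no part of the job. Leave any orange look-alike of the blank alone.

How it is judged (in metres and radians):
On the way, in this order (a step that is already met when the one before it is completed fails the run):
1. the bed is pressed down under the blank, far enough to pass under the hooks (value of joint bed above 0.005 m), for 0.1 s.
2. the blank is square against both rear stops, under their hooks, and has not yet reached the end stop (x of blank in the frame of cradle above 0.0115 m and angle between the x axis of blank and the x axis of cradle, either way round below 0.03 rad and z of blank in the frame of cradle below 0.0325 m and value of joint end_dog below 0.1 rad), for 0.1 s.
At the end, for the whole second after the job is handed in: The blank is still and flat (0.03 rad), square to the cradle (0.03 rad), within 1.5 mm of the rear faces, its underside 28.5 to 31.5 mm above the cradle's origin (held down by the rear hooks), and holds the end dog tipped over by more than 0.33 rad (within about 1.5 mm of the end stop) (x of blank in the frame of cradle above 0.0115 m and angle between the x axis of blank and the x axis of cradle, either way round below 0.03 rad and value of joint end_dog above 0.33 rad and z of blank in the frame of cradle between 0.0285 and 0.0315 m and angle between blank's own z axis and vertical below 0.03 rad and linear speed of blank below 0.01 m/s); the robot touches nothing.
It fails at once if the blank is rammed: the robot presses on it with more than 50 N (contact force between the fingers and blank above 50 N).
It fails at once if a bystander (pencil, brush, gouge or lens) is moved by more than 20 mm (distance of any of pencil, hake_brush, gouge, loupe from where it was at the start of the episode above 0.02 m).
It also fails if it takes over 72 s, if anything falls off the work surface, if the arm or the gripper's body presses on something with over 40 N, if the wrist force passes 120 N, or if a joint passes its speed limit or range.

ROBOT

A 6-joint arm with a two-finger parallel gripper is mounted at the origin on a cart in front of the work surface, level with it; the furniture and walls round the work are solid. World frame = base frame: x ahead of the robot, y to its left, z up, the work surface at z = 0. Lengths are in m, angles in degrees, forces in N, time in s.
With the tool pointing down it reaches from about 0.35 to 0.8 m from the base axis. Payload 7.3 kg.
Tool frame: the origin (TCP) lies at the very end of the fingers, on their centre line; the grasp point (between the pads) lies 19 mm behind it; z points along the fingers, y is the line along which they close (so a half turn about z gives the same grasp; the last joint's range is limited). The gripper opens to 85 mm and grips with 20 to 120 N. Pads are 22 mm wide; open, the fingers measure 114 mm over their backs; the gripper's body (76 mm by 85 mm) begins 54 mm behind the grasp point. The pads swing forward as they close: fully open they stand 13 mm farther back than shut.
Start: joints at [56.494, 19.595, 87.324, -0, 73.075, -8.365], TCP at [0.223, 0.475, 0.231] pointing down, gripper open.
Joint ranges: [-145.02, 145.02], [-44.19, 115.74], [2.07, 154.8], [-57.11, 237.11], [16.16, 152.29], [-177.93, 177.93]. Speed limits (degrees/s): [147.25, 147.25, 180, 180, 180, 180].

INTERFACE

Orientations are given as [roll, pitch, yaw] about the fixed x, y, z axes, in that order (R = Rz(yaw) Ry(pitch) Rx(roll)).
In Python, from station import bot gives the robot as it stands.
- The arm moves only by the tool play_rows, never from a script. Its argument "rows" is a list of rows, each a list of 5 numbers: the closure in counts, from 0 (fully open) to 255 (shut), then the shift along the world's x, y, z in cm, then the turn about the world's z in rad. In form: [[claw, dx, dy, dz, spin], ...]. A call has 1 to 20 rows; each row is the pose to reach, as a shift and turn from the pose commanded when the call began; what a row does not reach only later rows make up. A row lasts 1/10 s, in which the tool goes at most 50 mm and 8.59 degrees, less where a joint would pass 70% of its speed; a pose out of reach is approached as far as the arm can. A call with a gripper value outside its range is refused whole. The fingers move at their own pace and stop on an object; the grip force is fixed at half the most. Time passes only in rows, so rows that repeat a pose let the fingers close. It gives the time, the measured TCP pose, the force, the opening and the grip force at its end, in the units of the state.
- bot.observe(): the state, without advancing time (a new reading comes with each control period).
- bot.read_camera(name): name is "side" or "top" or "wrist"; returns a dict with "img" (400x640x3 uint8, red, green, blue), "camera_matrix" (3x3 intrinsics, pixels), "distortion" ([k1, k2, p1, p2, k3] as OpenCV has them; the pictures are not rectified), "R" (3x3) and "t" (3): a world point X has camera coordinates R X + t; the wrist camera has in their place "tool_from_camera" (4x4, takes a point from camera to tool coordinates, whose origin is the TCP and whose axes are the flange's). Camera axes: x right, y down, z forward; pixel columns grow to the right and rows downward; lengths in m; the calibration is good to about 2 mm. A picture is of the moment at which its call begins: read the wrist's pose just before it. There is no depth.
- bot.close_job(): hands the job in; it is judged then, once.
Trained networks look in a picture, given as the dict that the camera call returned (one of the last four; its "shot" number tells which), for a name from the list of things; names that differ only in an ending like _2 or _b are one class to them, and where a whole thing is asked for, a point or a joint stands for the part that bears it (a point fixed in the world has none). Each returns a list of dicts, best first, with "confidence" (0 to 1); they miss things now and then, are a little off and sometimes report something else, mostly with a low value. They report only what shows in the picture. A call takes as long as a camera call. They do not tell look-alikes from the thing itself.
- bot.masks_of(picture, name): "pixels" (400x640 bool, what is visible of it) and "position" ([column, row] in pixels, amid what is visible of it).
The state is a dict: "time": time; "q": joint angles; "joint_vel": joint speeds; "joint_torque": joint torques, N m; "ee_pos": TCP position; "ee_rot": TCP orientation; "wrist_force": force on the tool from outside, world axes, zero at the start; "moment": the same for the moment, N m; "opening": finger opening in m; "gripper_force": force on a finger pad.
Only numpy, scipy, OpenCV 4.12 (cv2) and the standard library are available. Lean on these libraries where they do the work, as an engineer would, in place of code of your own. Each camera call takes 0.05 s, during which the arm holds its last target. There are 200 camera calls.

## Working session

There is one attempt and no reset: what is moved stays moved. The work goes in short steps, Python scripts to look and compute and a tool call to move; the robot and the scene stay as the last step left them, time stands still between calls to the robot, and variables do not carry over. Pictures are saved under pics/ and viewed, at most 10 in all, crops included, and the job is handed in when it is done.

Besides the shell and the picture viewer there is one more tool, called after "Emit:" as a command line: name --pt "numbers of a row" for each row, then --argument value for the rest. play_rows: Moves the arm, as the interface text tells. Its arguments: {"type":"object","properties":{"rows":{"type":"array"}},"required":["rows"]}

```bash
mkdir -p pics; ls; cat > h.py <<'E'
from station import bot
import numpy as np, cv2
def shot(n):
    p=bot.read_camera(n); return p
def save(p,f): cv2.imwrite('pics/'+f,cv2.cvtColor(p['img'],cv2.COLOR_RGB2BGR))
def ray(p,uv):
    uv=np.array(uv,float).reshape(-1,1,2)
    n=cv2.undistortPoints(uv,np.array(p['camera_matrix']),np.array(p['distortion'])).reshape(-1,2)
    R=np.array(p['R']);t=np.array(p['t'])
    return -R.T@t,(R.T@np.c_[n,np.ones(len(n))].T).T
def atz(p,uv,z):
    c,d=ray(p,uv); return c+d*((z-c[2])/d[:,2])[:,None]
E
python3 - <<'E'
from h import *
s=bot.observe(); print(s)
for n in ('top','side'):
    p=shot(n); save(p,n+'0.png')
    print(n,-np.array(p['R']).T@p['t'])
    for k in ('cradle','blank','end_dog','rear_stops','pencil','hake_brush','bed'):
        try: print(k,[(round(m['confidence'],2),np.round(m['position']),int(m['pixels'].sum())) for m in bot.masks_of(p,k)])
        except Exception as e: print(k,e)
    np.save(n+'0.npy',p,allow_pickle=True)
E
```

```text
pics
{'time': 0.0, 'q': array([ 5.64949792e+01,  1.96370894e+01,  8.73761032e+01, -1.59237233e-03,
        7.30762141e+01, -8.36345843e+00]), 'joint_vel': array([ 0.03430361,  0.00694638,  0.0584084 , -0.00852183, -0.00483517,
        0.04252564]), 'joint_torque': array([ 2.24760761e-04, -4.33688056e+01, -2.46005344e+01, -1.41308833e-04,
        7.87881436e-03, -3.22077290e-05]), 'ee_pos': array([0.22279899, 0.47493664, 0.23062692]), 'ee_rot': array([-1.79911323e+02, -1.14978949e-02,  1.54858893e+02]), 'wrist_force': array([ 0.53386412, -0.35316441,  0.30341032]), 'moment': array([ 0.01610266, -0.02808907,  0.01141924]), 'gripper_force': 0.0, 'opening': 0.08527007151820054}
top [0.25775678 0.16947118 1.46260153]
cradle [(0.86, array([331., 191.]), 6350)]
blank [(0.85, array([348., 193.]), 1078), (0.79, array([250., 167.]), 991)]
end_dog []
rear_stops [(0.75, array([328., 191.]), 6330)]
pencil [(0.63, array([355., 218.]), 360)]
hake_brush [(0.71, array([355., 218.]), 345)]
bed [(0.71, array([344., 178.]), 937)]
side [ 0.18368113 -0.60005823  0.75717523]
cradle [(0.66, array([373., 250.]), 7958), (0.66, array([363., 230.]), 1667)]
blank [(0.77, array([344., 160.]), 1013), (0.63, array([361., 228.]), 1664)]
end_dog [(0.63, array([346., 199.]), 59), (0.55, array([334., 249.]), 482), (0.36, array([255., 150.]), 242)]
rear_stops [(0.61, array([372., 249.]), 7801)]
pencil [(0.52, array([397., 264.]), 164)]
hake_brush [(0.63, array([336., 252.]), 447)]
bed []
```

```bash
python3 - <<'E'
import cv2,numpy as np
a=cv2.imread('pics/top0.png')[110:270,220:420]; b=cv2.imread('pics/side0.png')[120:320,240:500]
cv2.imwrite('pics/a.png',cv2.resize(a,None,fx=4,fy=4-0.3,interpolation=cv2.INTER_CUBIC)); cv2.imwrite('pics/b.png',cv2.resize(b,None,fx=3,fy=3,interpolation=cv2.INTER_CUBIC))
E
```

```text
(no output)
```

View pics/a.png

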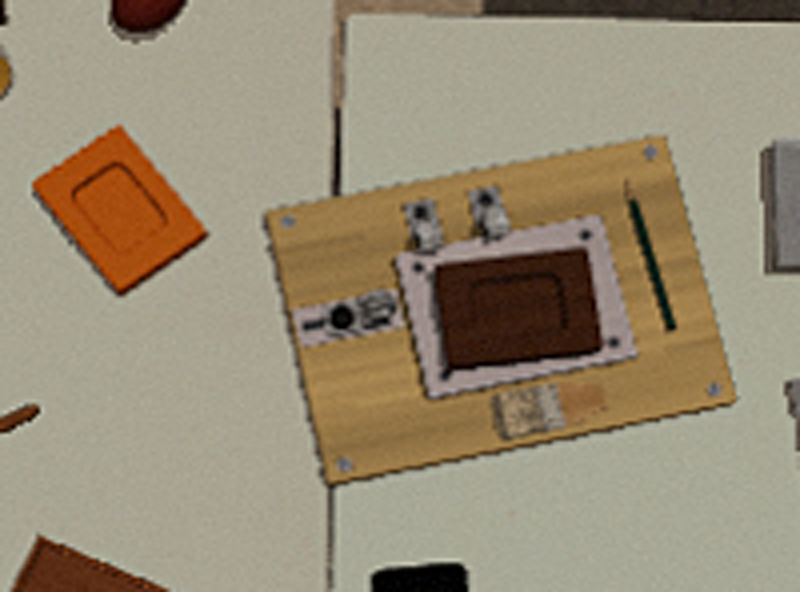

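View pics/b.png

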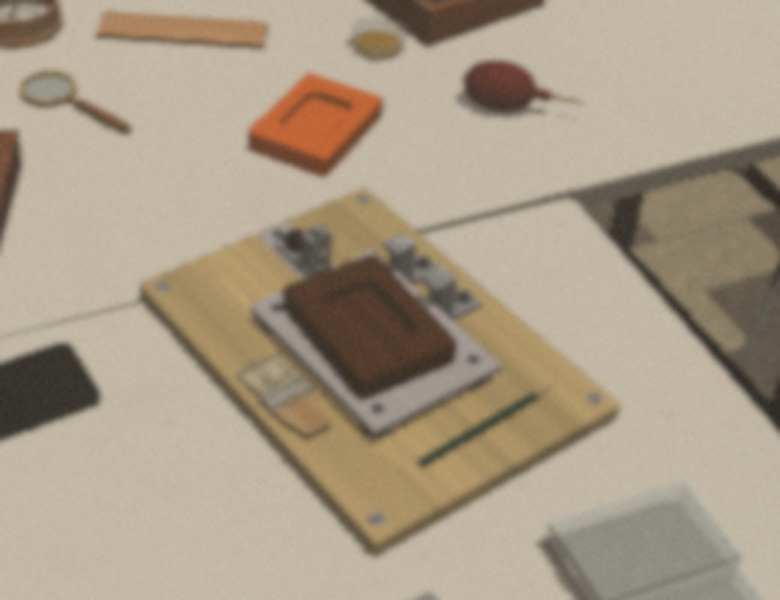

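The top view shows the cradle, turned about 10°. In the crop its board corners are at (265,212), (665,135), (735,402) and (327,484), and the dark blank is centred at about (517,308). The orange look-alike is to the left of the cradle. The stops are toward world +x and the end stop toward +y.

```bash
cat >> h.py <<'E'
def rectpts(p,mask,z):
    c,_=cv2.findContours(mask.astype('uint8'),cv2.RETR_EXTERNAL,cv2.CHAIN_APPROX_NONE)
    c=max(c,key=cv2.contourArea).reshape(-1,2)
    w=atz(p,c,z)[:,:2]
    return cv2.minAreaRect((w*1000).astype('float32'))
E
python3 - <<'E'
from h import *
for n in ('top','side'):
    p=np.load(n+'0.npy',allow_pickle=True).item()
    for k,z in (('cradle',.018),('blank',.057)):
        for m in bot.masks_of(p,k): print(n,k,m['confidence'],rectpts(p,m['pixels'],z))
p=np.load('top0.npy',allow_pickle=True).item()
c=np.array([[265,212],[665,135],[735,402],[327,484]])/[4,3.7]+[220,110]
print(atz(p,c,.018)); 
st=np.array([[410,245],[440,247],[475,235],[508,232],[400,300],[400,325],[343,317]])/[4,3.7]+[220,110]
print(atz(p,st,.05))
p=np.load('side0.npy',allow_pickle=True).item()
c=np.array([[142,290],[363,190],[617,408],[375,545]])/3+[240,120]
print(atz(p,c,.018))
E
```

```text
top cradle 0.86 ((535.856201171875, 82.67156219482422), (225.71263122558594, 302.14984130859375), 13.243006706237793)
top blank 0.85 ((527.4774780273438, 73.63715362548828), (81.11922454833984, 111.11100006103516), 6.184235572814941)
top blank 0.79 ((597.443359375, 351.8004150390625), (106.97655487060547, 78.68961334228516), 37.867652893066406)
side cradle 0.66 ((532.2297973632812, 77.68860626220703), (231.4875946044922, 314.41522216796875), 13.329004287719727)
side cradle 0.66 ((540.5882568359375, 99.90483093261719), (94.58678436279297, 133.0689697265625), 8.59113597869873)
side blank 0.77 ((581.8342895507812, 300.5850524902344), (130.7655792236328, 88.33052825927734), 39.2354621887207)
side blank 0.63 ((521.28271484375, 63.73161315917969), (90.2630844116211, 125.86634063720703), 8.503661155700684)
[[ 0.60591828  0.25136658  0.018     ]
 [ 0.67416037 -0.03928755  0.018     ]
 [ 0.46171605 -0.08734056  0.018     ]
 [ 0.39434459  0.20206767  0.018     ]]
[[0.57422353 0.14681316 0.05      ]
 [0.57304864 0.12567378 0.05      ]
 [0.58287152 0.10108524 0.05      ]
 [0.58565438 0.07778826 0.05      ]
 [0.53147884 0.15321904 0.05      ]
 [0.51226853 0.15293462 0.05      ]
 [0.51770895 0.19282299 0.05      ]]
[[ 0.39540487  0.19209199  0.018     ]
 [ 0.60466847  0.24647542  0.018     ]
 [ 0.67110643 -0.04247296  0.018     ]
 [ 0.4623747  -0.09103718  0.018     ]]
```

Emit:
play_rows --pt "255 2 -2.5 0 0.04" --pt "255 5 -6.5 0 0.11" --pt "255 8 -10.5 0 0.18" --pt "255 11 -14.5 0 0.25" --pt "255 14 -18.5 0 0.32" --pt "255 17 -22.5 0 0.39" --pt "255 20 -26.5 0 0.46" --pt "255 23 -30.5 0 0.53" --pt "255 26 -34.5 0 0.6" --pt "255 28.5 -37.5 -0.5 0.65" --pt "255 30 -39.5 -1 0.668" --pt "255 30.4 -40 -1 0.668" --pt "255 30.4 -40 -1 0.668" --pt "255 30.4 -40 -1 0.668"

```text
time: 2.4
ee_pos: [0.5265, 0.0762, 0.2215]
ee_rot: [180.0, -0.0, -166.9]
wrist_force: [-0.9, 0.3, 0.7]
opening: -0.0004
gripper_force: 0.0
```

```bash
cat >> h.py <<'E'
from scipy.spatial.transform import Rotation as Ro
def wrist():
    s=bot.observe(); p=bot.read_camera('wrist')
    T=np.eye(4); T[:3,:3]=Ro.from_euler('xyz',s['ee_rot'],degrees=True).as_matrix(); T[:3,3]=s['ee_pos']
    W=T@np.array(p['tool_from_camera']); p['R']=W[:3,:3].T; p['t']=-W[:3,:3].T@W[:3,3]
    return p
E
python3 - <<'E'
from h import *
p=wrist(); save(p,'w1.png'); np.save('w1.npy',p,allow_pickle=True)
s=bot.observe(); print(s['time'],s['ee_pos'],s['ee_rot'],s['wrist_force'],s['opening'],-p['R'].T@p['t'])
for k in ('cradle','blank','hollow','end_dog','bed','rear_stops'):
    for m in bot.masks_of(p,k): print(k,m['confidence'],m['position'],rectpts(p,m['pixels'],{'cradle':.018,'bed':.035}.get(k,.057)))
E
```

```text
2.45 [0.52640848 0.07642179 0.22165881] [ 1.79975921e+02  9.04096659e-03 -1.66808897e+02] [ 0.35703253  0.95177572 -0.11359248] 0.00010269211252808529 [0.44632687 0.05686857 0.36424072]
cradle 0.84 [338.9, 142.5] ((536.0291137695312, 81.65269470214844), (218.8300323486328, 299.688720703125), 13.208086013793945)
cradle 0.25 [314.4, 104.5] ((457.53228759765625, 47.2614860534668), (35.69340515136719, 80.88848114013672), 13.235036849975586)
blank 0.61 [510.2, 271.0] ((588.303955078125, 320.8973083496094), (110.47090911865234, 76.48116302490234), 38.313941955566406)
blank 0.57 [315.6, 176.8] ((528.4083251953125, 72.21759033203125), (82.98324584960938, 110.11637878417969), 8.04952335357666)
hollow 0.87 [317.8, 175.4] ((527.9319458007812, 72.08729553222656), (84.11738586425781, 110.65165710449219), 7.708368301391602)
hollow 0.65 [511.4, 273.0] ((589.1702270507812, 320.5611877441406), (112.77030944824219, 77.8954849243164), 39.20484924316406)
hollow 0.64 [142.5, 47.3] ((442.01019287109375, -116.85869598388672), (77.34439849853516, 14.789558410644531), 9.677632331848145)
hollow 0.21 [617.4, 168.9] ((441.731689453125, 378.9678955078125), (10.199871063232422, 44.716209411621094), 28.30486488342285)
end_dog 0.54 [400.6, 198.1] ((530.5563354492188, 163.7949676513672), (27.538047790527344, 13.63923168182373), 86.47123718261719)
bed 0.65 [313.0, 136.8] ((534.5698852539062, 72.23579406738281), (114.04266357421875, 151.0941162109375), 13.185771942138672)
rear_stops 0.7 [337.7, 140.4] ((526.2461547851562, 78.96407318115234), (193.5972137451172, 264.86407470703125), 13.187034606933594)
```

View pics/w1.png

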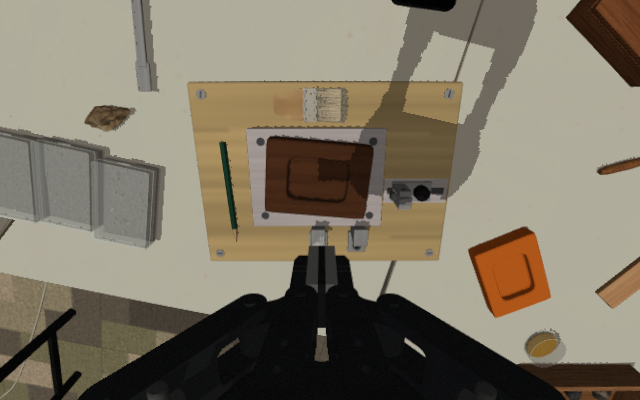

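The wrist view shows the blank at (316,177) on the grey bed and the end stop and dog at (400,195). The brush and pencil are clear of it. The measured sizes (board 219 x 300, bed 114 x 151, blank 83 x 110) fit the given heights. I take the cradle origin as (536.3, 82.2) mm at 13.2° yaw. The blank sits at cradle (-10, -7.5), askew by about -5.7°.

Emit:
play_rows --pt "255 0.2 0.4 -1.5 0" --pt "255 0.5 0.9 -4.5 0" --pt "255 0.5 0.9 -7.5 0" --pt "255 0.5 0.9 -10.5 0" --pt "255 0.5 0.9 -13 0" --pt "255 0.5 0.9 -15 0" --pt "255 0.5 0.9 -16 0" --pt "255 0.5 0.9 -16.2 0" --pt "255 0.5 0.9 -16.2 0" --pt "255 0.5 0.9 -16.2 0"

```text
time: 3.75
ee_pos: [0.5328, 0.0843, 0.0604]
ee_rot: [-180.0, 0.1, -166.9]
wrist_force: [-0.6, 0.6, 0.7]
opening: 0.0003
gripper_force: 0.0
```

```bash
python3 - <<'E'
from h import *
p=wrist(); s=bot.observe(); print(s['ee_pos'],s['ee_rot'],s['wrist_force'])
cv2.imwrite('pics/w2.png',cv2.cvtColor(p['img'],cv2.COLOR_RGB2BGR))
for k in ('cradle','blank','bed'):
    for m in bot.masks_of(p,k): print(k,m['confidence'],m['position'],rectpts(p,m['pixels'],{'cradle':.018,'bed':.035}.get(k,.057)))
E
```

```text
[0.53277397 0.08434076 0.06042932] [-1.79981436e+02  1.20172259e-01 -1.66868452e+02] [-0.1178446  -0.04566412  0.13999424]
cradle 0.91 [364.3, 150.3] ((536.0801391601562, 81.7575454711914), (216.68296813964844, 297.4839782714844), 13.188496589660645)
blank 0.9 [601.5, 356.1] ((571.5133056640625, 276.45892333984375), (90.33160400390625, 55.0758171081543), 33.66926574707031)
bed 0.65 [303.8, 163.3] ((534.4552612304688, 71.67262268066406), (115.17533874511719, 151.0164794921875), 13.176884651184082)
```

View pics/w2.png

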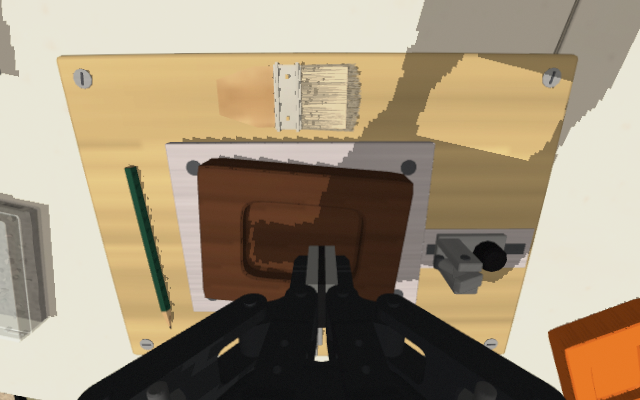

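The tip is over the hollow at (322,247), inside its walls, and the brush and pencil are clear. I'll press down gently.

Emit:
play_rows --pt "255 0 0 -0.3 0" --pt "255 0 0 -0.6 0" --pt "255 0 0 -0.9 0" --pt "255 0 0 -1.1 0" --pt "255 0 0 -1.2 0" --pt "255 0 0 -1.3 0" --pt "255 0 0 -1.4 0" --pt "255 0 0 -1.5 0" --pt "255 0 0 -1.5 0"

```text
time: 4.85
ee_pos: [0.5318, 0.0843, 0.0448]
ee_rot: [180.0, -0.0, -166.9]
wrist_force: [-3.1, -1.6, 6.2]
opening: 0.0002
gripper_force: 3.2
```

Emit:
play_rows --pt "255 0 0 -0.1 0" --pt "255 0 0 -0.2 0" --pt "255 0 0 -0.3 0" --pt "255 0 0 -0.4 0" --pt "255 0 0 -0.4 0" --pt "255 0 0 -0.4 0"

```text
time: 5.45
ee_pos: [0.5319, 0.0843, 0.0411]
ee_rot: [180.0, 0.0, -166.9]
wrist_force: [-4.1, -1.1, 9.3]
opening: 0.0002
gripper_force: 4.5
```

Emit:
play_rows --pt "255 0 0 -0.05 0" --pt "255 0 0 -0.1 0" --pt "255 0 0 -0.15 0" --pt "255 0 0 -0.15 0" --pt "255 0 0 -0.15 0"

```text
time: 5.95
ee_pos: [0.5318, 0.0843, 0.04]
ee_rot: [-180.0, 0.0, -166.9]
wrist_force: [-4.5, -0.5, 11.2]
opening: -0.0002
gripper_force: 6.1
```

Emit:
play_rows --pt "255 0 0 -0.03 0" --pt "255 0 0 -0.06 0" --pt "255 0 0 -0.06 0" --pt "255 0 0 -0.06 0"

```text
time: 6.35
ee_pos: [0.5319, 0.0843, 0.04]
ee_rot: [-180.0, 0.0, -166.9]
wrist_force: [-6.5, -1.0, 17.2]
opening: 0.0001
gripper_force: 8.6
```

Home on the stop at 17 N. Now I'll slide it toward the rear stops, along cradle +x.

Emit:
play_rows --pt "255 0.15 0.03 0 0" --pt "255 0.29 0.07 0 0" --pt "255 0.44 0.1 0 0" --pt "255 0.58 0.14 0 0" --pt "255 0.73 0.17 0 0" --pt "255 0.88 0.21 0 0" --pt "255 1.02 0.24 0 0" --pt "255 1.17 0.27 0 0" --pt "255 1.17 0.27 0 0"

```text
time: 7.25
ee_pos: [0.5425, 0.0867, 0.04]
ee_rot: [-180.0, -0.1, -166.8]
wrist_force: [-9.5, -2.2, 19.5]
opening: 0.0001
gripper_force: 10.0
```

```bash
python3 - <<'E'
from h import *
p=wrist(); s=bot.observe(); print(s['ee_pos'],s['ee_rot'],s['wrist_force'])
i=p['img']; cv2.imwrite('pics/w3.png',cv2.cvtColor(i,cv2.COLOR_RGB2BGR))
for k in ('blank','hollow','bed'):
    for m in bot.masks_of(p,k): print(k,m['confidence'],m['position'],rectpts(p,m['pixels'],{'cradle':.018,'bed':.028}.get(k,.05)))
E
```

```text
[0.54251157 0.08670801 0.03997695] [-1.79997400e+02 -1.18766525e-01 -1.66851819e+02] [-10.58151269  -2.34884086  20.05703411]
blank 0.83 [612.3, 359.1] ((571.8310546875, 266.93157958984375), (69.50847625732422, 38.64899826049805), 33.52595901489258)
blank 0.77 [280.5, 225.0] ((535.0282592773438, 73.92568969726562), (83.70813751220703, 109.89594268798828), 6.8275370597839355)
hollow 0.8 [610.9, 360.8] ((571.8453979492188, 266.71392822265625), (69.72498321533203, 39.02782440185547), 33.52595901489258)
hollow 0.59 [285.2, 225.4] ((534.8895263671875, 74.01959228515625), (83.19315338134766, 110.17929077148438), 6.808557987213135)
bed 0.87 [305.4, 156.2] ((534.0595703125, 71.73210906982422), (114.1869125366211, 150.5440216064453), 13.433853149414062)
```

View pics/w3.png

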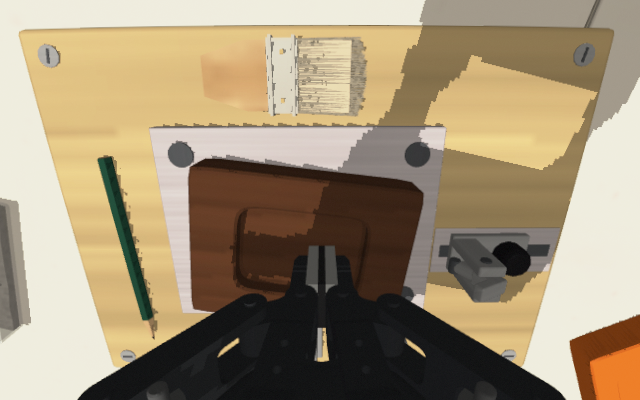

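The wrist view shows the blank following the finger, centred at about (285,225) and still askew, with the finger in the hollow at (322,265). I'll carry on.

Emit:
play_rows --pt "255 0.1 0.02 0 0" --pt "255 0.19 0.05 0 0" --pt "255 0.29 0.07 0 0" --pt "255 0.39 0.09 0 0" --pt "255 0.49 0.11 0 0" --pt "255 0.58 0.14 0 0" --pt "255 0.68 0.16 0 0" --pt "255 0.78 0.18 0 0" --pt "255 0.88 0.2 0 0"

```text
time: 8.35
ee_pos: [0.551, 0.0886, 0.0399]
ee_rot: [-180.0, -0.2, -166.9]
wrist_force: [-10.5, -1.9, 20.3]
opening: -0.0002
gripper_force: 10.4
```

Emit:
play_rows --pt "255 0.1 0.02 0 0" --pt "255 0.19 0.05 0 0" --pt "255 0.29 0.07 0 0" --pt "255 0.39 0.09 0 0" --pt "255 0.49 0.11 0 0"

```text
time: 8.85
ee_pos: [0.5542, 0.0894, 0.0399]
ee_rot: [180.0, -0.4, -166.8]
wrist_force: [-17.3, -4.7, 25.1]
opening: 0.0004
gripper_force: 13.4
```

```bash
cat > look.py <<'E'
from h import *
p=wrist(); s=bot.observe(); print(s['time'],s['ee_pos'],s['ee_rot'],s['wrist_force'])
C=np.array([.5363,.0822]); a=np.radians(13.2); u=np.array([np.cos(a),np.sin(a)]); v=np.array([-u[1],u[0]])
d=s['ee_pos'][:2]-C; print('tip in cradle mm',1000*d@u,1000*d@v)
for k in ('blank','hollow'):
    for m in bot.masks_of(p,k):
        r=rectpts(p,m['pixels'],.050); d=np.array(r[0])/1000-C
        if abs(d).max()<.1: print(k,round(m['confidence'],2),1000*d@u,1000*d@v,r)
E
python3 look.py
```

```text
8.9 [0.55423182 0.08942682 0.03990611] [ 179.98522959   -0.38846164 -166.83355841] [-15.27563601  -4.7177928   24.71898399]
tip in cradle mm 19.10829490508064 2.941131796459504
blank 0.73 4.692100004069871 -7.8343249455853075 ((542.6571044921875, 75.64411163330078), (83.73283386230469, 109.0906982421875), 5.124727249145508)
hollow 0.6 4.6614737838611395 -7.77646336056102 ((542.6140747070312, 75.69345092773438), (82.90609741210938, 109.41478729248047), 5.363210201263428)
```

Emit:
play_rows --pt "255 0 0 0.05 0" --pt "255 0.1 0.02 0.05 0" --pt "255 0.19 0.05 0.05 0" --pt "255 0.19 0.05 0.05 0"

```text
time: 9.4
ee_pos: [0.555, 0.0894, 0.0399]
ee_rot: [180.0, -0.5, -166.8]
wrist_force: [-16.6, -7.7, 23.0]
opening: -0.0
gripper_force: 14.8
```

```bash
python3 look.py
```

```text
9.45 [0.55527015 0.08940495 0.03993678] [-179.99600968   -0.50037489 -166.82614022] [-16.84636414  -5.76759377  21.76146152]
tip in cradle mm 20.114193000613394 2.682735349379385
blank 0.73 5.380660017927335 -8.123715971013551 ((543.3935546875, 75.51959991455078), (83.70074462890625, 110.0848617553711), 6.086743354797363)
hollow 0.59 5.057295552140981 -8.056366223335363 ((543.0633544921875, 75.5113296508789), (83.29553985595703, 109.47274017333984), 5.8382062911987305)
```

Emit:
play_rows --pt "255 0.05 0.01 0.02 0" --pt "255 0.1 0.02 0.03 0" --pt "255 0.15 0.03 0.03 0" --pt "255 0.19 0.05 0.03 0" --pt "255 0.19 0.05 0.03 0"

```text
time: 10.05
ee_pos: [0.5577, 0.0898, 0.04]
ee_rot: [-180.0, -0.5, -166.8]
wrist_force: [-15.2, -7.1, 20.4]
opening: 0.0005
gripper_force: 15.7
```

```bash
python3 look.py
```

```text
10.1 [0.55766516 0.089801   0.03996149] [-179.97971748   -0.45016443 -166.83085867] [-14.94436411  -7.24044609  18.88873142]
tip in cradle mm 22.5363630019913 2.5214213432222956
blank 0.91 7.876350079007141 -9.928691592675717 ((546.2354736328125, 74.33220672607422), (83.20623016357422, 109.85441589355469), 9.880110740661621)
hollow 0.72 8.112681998794717 -9.986222910463617 ((546.4786987304688, 74.33016204833984), (82.82669830322266, 109.646484375), 9.725563049316406)
hollow 0.71 -79.7802495551103 -13.111716775691876 ((461.6217041015625, 51.216819763183594), (30.49501609802246, 67.62727355957031), 13.132706642150879)
```

Squaring as it should: 6° → 9.8°. I'll keep going.

Emit:
play_rows --pt "255 0.05 0.01 0 0" --pt "255 0.1 0.02 0 0" --pt "255 0.15 0.03 0 0" --pt "255 0.19 0.05 0 0" --pt "255 0.19 0.05 0 0"

```text
time: 10.7
ee_pos: [0.5598, 0.0902, 0.04]
ee_rot: [-180.0, -0.4, -166.8]
wrist_force: [-13.7, -6.3, 18.5]
opening: -0.0003
gripper_force: 16.4
```

```bash
python3 look.py
```

```text
10.75 [0.55979732 0.09023447 0.0399436 ] [-179.96756985   -0.42480844 -166.82556663] [-14.648685    -7.35348818  18.62715855]
tip in cradle mm 24.711174920105563 2.4565600880513268
blank 0.57 10.391223222847605 -11.209520193554695 ((548.9763793945312, 73.65949249267578), (82.72113800048828, 110.21414947509766), 13.043416023254395)
hollow 0.65 10.530155933022167 -11.317736067548436 ((549.1363525390625, 73.58586120605469), (82.17010498046875, 109.98873138427734), 13.149407386779785)
```

Emit:
play_rows --pt "255 0.05 0.01 0 0" --pt "255 0.1 0.02 0 0" --pt "255 0.1 0.02 0 0"

```text
time: 11.15
ee_pos: [0.5603, 0.0903, 0.0399]
ee_rot: [-180.0, -0.5, -166.8]
wrist_force: [-16.1, -7.5, 19.7]
opening: -0.0003
gripper_force: 17.4
```

```bash
python3 look.py
```

```text
11.2 [0.56025034 0.09029077 0.0399663 ] [-179.97196859   -0.49522074 -166.82522611] [-16.13465705  -7.7630268   19.75280615]
tip in cradle mm 25.165080068778323 2.407918965597514
blank 0.82 10.709989055506655 -11.764495369305918 ((549.4134521484375, 73.19197082519531), (81.97814178466797, 109.63175201416016), 13.545921325683594)
hollow 0.89 10.953904461034886 -11.60900850446663 ((549.6154174804688, 73.3990478515625), (82.03231048583984, 109.73834228515625), 13.993560791015625)
```

Emit:
play_rows --pt "255 0.05 0.01 0 0" --pt "255 0.1 0.02 0 0" --pt "255 0.1 0.02 0 0"

```text
time: 11.6
ee_pos: [0.5603, 0.0903, 0.0399]
ee_rot: [-180.0, -0.6, -166.8]
wrist_force: [-19.7, -8.0, 24.1]
opening: 0.0001
gripper_force: 18.9
```

```bash
python3 - <<'E'
from h import *
exec(open('look.py').read())
cv2.imwrite('pics/w4.png',cv2.cvtColor(p['img'],cv2.COLOR_RGB2BGR))
E
```

```text
11.65 [0.56026062 0.09030928 0.03994222] [-179.98138592   -0.62260278 -166.8171211 ] [-19.7796366   -9.03624123  23.8468186 ]
tip in cradle mm 25.179315495792366 2.423598608045501
blank 0.6 10.4899158022523 -11.62374596331247 ((549.1670532226562, 73.27874755859375), (82.50920104980469, 110.2001953125), 14.287247657775879)
hollow 0.85 11.451838473477526 -11.967011391584219 ((550.1819458007812, 73.1642074584961), (82.23870086669922, 109.95919799804688), 13.301861763000488)
```

View pics/w4.png

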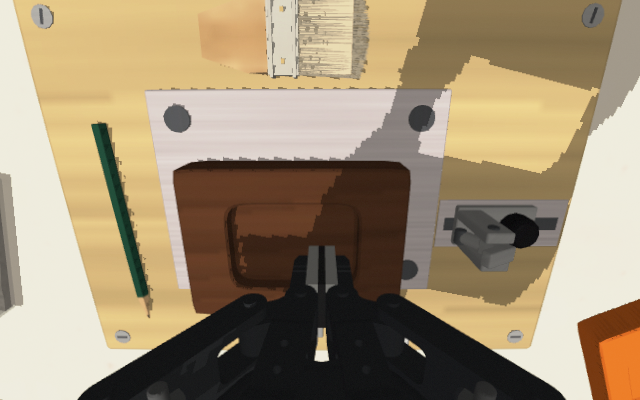

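It's square and hard against the rear stops: 1 mm more commanded gave no motion, only force. The near edge of the blank runs level at row 165. I'll relax the push slightly and slide it toward the end stop, along cradle +y.

Emit:
play_rows --pt "255 -0.05 -0.01 0 0" --pt "255 -0.07 0.09 0 0" --pt "255 -0.1 0.18 0 0" --pt "255 -0.12 0.28 0 0" --pt "255 -0.14 0.38 0 0" --pt "255 -0.16 0.48 0 0" --pt "255 -0.19 0.57 0 0" --pt "255 -0.21 0.67 0 0" --pt "255 -0.23 0.77 0 0" --pt "255 -0.26 0.87 0 0" --pt "255 -0.28 0.96 0 0"

```text
time: 12.85
ee_pos: [0.5588, 0.0966, 0.0399]
ee_rot: [-179.7, -0.6, -166.8]
wrist_force: [-16.5, -22.9, 20.7]
opening: -0.0001
gripper_force: 18.5
```

```bash
python3 look.py
```

```text
12.9 [0.55878349 0.09676588 0.03995532] [-179.71211789   -0.55149703 -166.82783113] [-15.00066576 -22.56205929  20.67501408]
tip in cradle mm 25.215585836158812 9.046906706247082
blank 0.61 11.303253921608164 -5.477848210208441 ((548.5554809570312, 79.44799041748047), (82.42427825927734, 110.21118927001953), 13.655903816223145)
hollow 0.93 11.521447241991437 -5.562196650145127 ((548.7871704101562, 79.41569519042969), (82.42952728271484, 109.45135498046875), 13.394213676452637)
```

Emit:
play_rows --pt "255 -0.06 -0.02 0.02 0" --pt "255 -0.08 0.08 0.03 0" --pt "255 -0.11 0.17 0.03 0" --pt "255 -0.13 0.27 0.03 0" --pt "255 -0.15 0.37 0.03 0" --pt "255 -0.17 0.47 0.03 0" --pt "255 -0.2 0.56 0.03 0" --pt "255 -0.22 0.66 0.03 0" --pt "255 -0.24 0.76 0.03 0" --pt "255 -0.27 0.86 0.03 0" --pt "255 -0.29 0.95 0.03 0"

```text
time: 14.1
ee_pos: [0.5563, 0.1069, 0.04]
ee_rot: [-179.8, -0.5, -166.8]
wrist_force: [-12.8, -19.6, 16.8]
opening: -0.0003
gripper_force: 16.5
```

```bash
python3 look.py
```

```text
14.15 [0.55633242 0.1070784  0.03998133] [-179.76084349   -0.47946526 -166.83198381] [-13.19935925 -19.59577739  16.23750567]
tip in cradle mm 25.184150117151365 19.64666819144465
blank 0.74 10.61430504627107 5.277100338234594 ((545.4288330078125, 89.76145935058594), (82.50679016113281, 110.1898422241211), 14.342460632324219)
hollow 0.79 11.972869496574518 5.0733263253537375 ((546.7980346679688, 89.87329864501953), (84.20687103271484, 110.37093353271484), 13.253312110900879)
```

Emit:
play_rows --pt "255 -0.03 0.1 0 0" --pt "255 -0.06 0.19 0 0" --pt "255 -0.09 0.29 0 0" --pt "255 -0.11 0.39 0 0" --pt "255 -0.13 0.48 0 0" --pt "255 -0.16 0.58 0 0" --pt "255 -0.18 0.68 0 0" --pt "255 -0.2 0.78 0 0" --pt "255 -0.2 0.78 0 0"

```text
time: 15.15
ee_pos: [0.5544, 0.115, 0.0399]
ee_rot: [-179.8, -0.5, -166.8]
wrist_force: [-12.7, -17.4, 16.5]
opening: 0.0002
gripper_force: 16.3
```

```bash
python3 - <<'E'
exec(open('look.py').read())
cv2.imwrite('pics/w5.png',cv2.cvtColor(p['img'],cv2.COLOR_RGB2BGR))
E
```

```text
15.2 [0.55444873 0.11501848 0.03996084] [-179.77193833   -0.46522486 -166.83131429] [-12.34559278 -18.51222387  16.36205576]
tip in cradle mm 25.163352102070778 27.807104320512796
blank 0.68 11.017509536728086 13.509681660118666 ((543.9414672851562, 97.86859893798828), (82.34660339355469, 109.93879699707031), 13.915292739868164)
hollow 0.73 11.34568402095312 13.344431511475701 ((544.2987060546875, 97.78265380859375), (82.91265106201172, 109.93607330322266), 13.202885627746582)
```

View pics/w5.png

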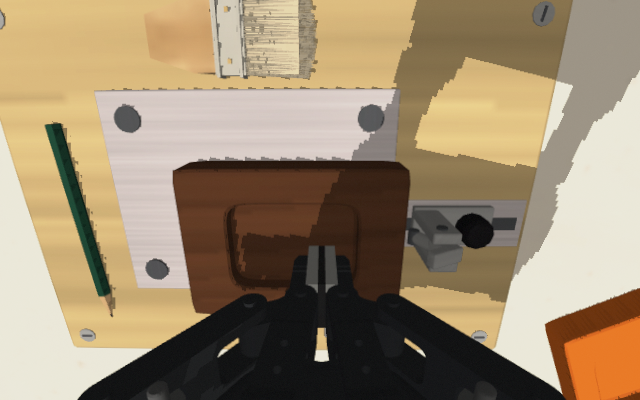

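The blank's left end (col 405) is now just short of the dog (col 412), and it's still square. I'll creep and feel for the stop.

Emit:
play_rows --pt "255 -0.01 0.05 0 0" --pt "255 -0.02 0.1 0 0" --pt "255 -0.03 0.15 0 0" --pt "255 -0.05 0.19 0 0" --pt "255 -0.06 0.24 0 0" --pt "255 -0.07 0.29 0 0" --pt "255 -0.07 0.29 0 0"

```text
time: 16.0
ee_pos: [0.5538, 0.1179, 0.04]
ee_rot: [-179.8, -0.5, -166.8]
wrist_force: [-12.6, -19.1, 17.2]
opening: -0.0002
gripper_force: 16.3
```

Emit:
play_rows --pt "255 -0.01 0.05 0 0" --pt "255 -0.02 0.1 0 0" --pt "255 -0.03 0.15 0 0" --pt "255 -0.05 0.19 0 0" --pt "255 -0.05 0.19 0 0"

```text
time: 16.5
ee_pos: [0.5533, 0.1198, 0.04]
ee_rot: [-179.8, -0.5, -166.8]
wrist_force: [-12.5, -19.4, 16.8]
opening: 0.0002
gripper_force: 16.2
```

Emit:
play_rows --pt "255 -0.01 0.05 0 0" --pt "255 -0.02 0.1 0 0" --pt "255 -0.03 0.15 0 0" --pt "255 -0.05 0.19 0 0" --pt "255 -0.05 0.19 0 0"

```text
time: 17.0
ee_pos: [0.553, 0.1213, 0.0399]
ee_rot: [-179.7, -0.5, -166.8]
wrist_force: [-12.6, -19.8, 16.2]
opening: -0.0
gripper_force: 16.1
```

```bash
python3 look.py
```

```text
17.05 [0.55298211 0.1213074  0.03996142] [-179.73775922   -0.45057306 -166.83831162] [-11.66074217 -20.39346521  15.92494832]
tip in cradle mm 25.171562641556438 34.26476636377165
blank 0.6 11.137005440173175 19.835848756335192 ((542.6132202148438, 104.0549087524414), (83.16481018066406, 110.0056381225586), 14.093674659729004)
blank 0.34 -8.579651527788215 6.743156771400497 ((526.4072265625, 86.80582427978516), (172.0294647216797, 240.1562042236328), 13.33886432647705)
hollow 0.59 11.087362754406481 19.964184799860337 ((542.5355834960938, 104.16851806640625), (82.36763000488281, 109.9522476196289), 13.843058586120605)
```

Emit:
play_rows --pt "255 -0.01 0.05 0 0" --pt "255 -0.02 0.1 0 0" --pt "255 -0.03 0.15 0 0" --pt "255 -0.05 0.19 0 0" --pt "255 -0.05 0.19 0 0"

```text
time: 17.65
ee_pos: [0.5525, 0.1232, 0.0399]
ee_rot: [-179.7, -0.4, -166.8]
wrist_force: [-11.3, -20.4, 15.7]
opening: -0.0001
gripper_force: 15.7
```

Emit:
play_rows --pt "255 -0.01 0.05 0 0" --pt "255 -0.02 0.1 0 0" --pt "255 -0.03 0.15 0 0" --pt "255 -0.05 0.19 0 0" --pt "255 -0.05 0.19 0 0"

```text
time: 18.15
ee_pos: [0.5521, 0.1251, 0.0399]
ee_rot: [-179.7, -0.4, -166.8]
wrist_force: [-12.0, -19.8, 15.1]
opening: 0.0003
gripper_force: 15.6
```

```bash
python3 - <<'E'
exec(open('look.py').read())
cv2.imwrite('pics/w6.png',cv2.resize(cv2.cvtColor(p['img'],cv2.COLOR_RGB2BGR)[130:330,160:560],None,fx=2,fy=2))
E
```

```text
18.2 [0.55208144 0.12511373 0.03995178] [-179.73698432   -0.43968951 -166.83777446] [-12.6096746  -19.83794655  15.12435721]
tip in cradle mm 25.163863129779035 38.17619323466039
blank 0.58 11.127261924002255 23.69268394901742 ((541.7230224609375, 107.8076171875), (82.66099548339844, 109.50721740722656), 13.627359390258789)
hollow 0.81 11.133263164159214 23.830263504818586 ((541.6974487304688, 107.94293212890625), (82.35394287109375, 110.13092041015625), 13.796926498413086)
```

View pics/w6.png

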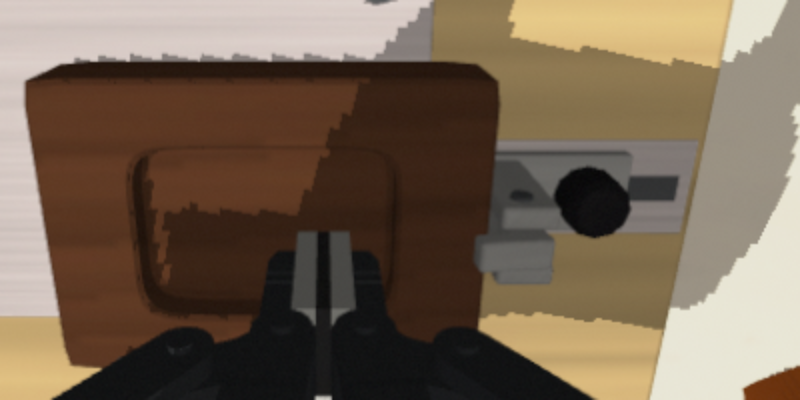

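The dog's nose at crop (510,250) is beginning to come over the blank's end, and the face is close. I'll keep creeping.

Emit:
play_rows --pt "255 -0.01 0.04 0 0" --pt "255 -0.02 0.08 0 0" --pt "255 -0.03 0.12 0 0" --pt "255 -0.03 0.15 0 0" --pt "255 -0.03 0.15 0 0"

```text
time: 18.8
ee_pos: [0.5518, 0.1264, 0.0399]
ee_rot: [-179.7, -0.5, -166.8]
wrist_force: [-11.8, -21.7, 15.3]
opening: 0.0
gripper_force: 15.7
```

Emit:
play_rows --pt "255 -0.01 0.04 0 0" --pt "255 -0.02 0.08 0 0" --pt "255 -0.03 0.12 0 0" --pt "255 -0.03 0.15 0 0" --pt "255 -0.03 0.15 0 0"

```text
time: 19.3
ee_pos: [0.5514, 0.1279, 0.0399]
ee_rot: [-179.7, -0.5, -166.8]
wrist_force: [-12.0, -20.8, 16.3]
opening: 0.0001
gripper_force: 16.0
```

```bash
python3 look.py
```

```text
19.35 [0.55142366 0.12793114 0.03992347] [-179.72024836   -0.45532289 -166.83214002] [-11.41066451 -21.18591261  15.63988145]
tip in cradle mm 25.166824716949197 41.069375614261055
blank 0.75 11.27232942698486 25.107162271576012 ((541.541259765625, 109.21784973144531), (82.37358093261719, 110.13079071044922), 13.666245460510254)
blank 0.65 -8.474892386072746 7.9678713081373775 ((526.2295532226562, 88.02210235595703), (172.06805419921875, 240.3799285888672), 13.300613403320312)
hollow 0.85 11.274431445508293 25.09500862199878 ((541.5460815429688, 109.20649719238281), (82.4455337524414, 109.45840454101562), 13.62511920928955)
```

Emit:
play_rows --pt "255 -0.02 0.08 0 0" --pt "255 -0.03 0.15 0 0" --pt "255 -0.05 0.22 0 0" --pt "255 -0.07 0.29 0 0" --pt "255 -0.07 0.29 0 0"

```text
time: 19.95
ee_pos: [0.5507, 0.1311, 0.0399]
ee_rot: [-179.7, -0.5, -166.8]
wrist_force: [-11.4, -19.6, 15.9]
opening: 0.0001
gripper_force: 15.9
```

```bash
python3 look.py
```

```text
20.0 [0.5506756  0.13108039 0.03993355] [-179.73733398   -0.45425388 -166.83122276] [-11.6283563  -20.04113388  16.26190409]
tip in cradle mm 25.15766101977566 44.30623856323516
blank 0.88 11.528406733173291 25.12953925069988 ((541.7854614257812, 109.29811096191406), (82.5381851196289, 109.13782501220703), 13.29072380065918)
hollow 0.56 11.591492569244616 25.104758974422147 ((541.8525390625, 109.28839111328125), (82.56329345703125, 109.80668640136719), 13.21854019165039)
```

The blank has stopped at y≈25 and the finger is slipping over the floor. I'll continue to the hollow's +y wall to make sure the blank is hard against the stop.

Emit:
play_rows --pt "255 -0.02 0.08 0 0" --pt "255 -0.03 0.15 0 0" --pt "255 -0.05 0.22 0 0" --pt "255 -0.07 0.29 0 0" --pt "255 -0.08 0.34 0 0" --pt "255 -0.08 0.34 0 0"

```text
time: 20.7
ee_pos: [0.5505, 0.1318, 0.0399]
ee_rot: [-179.5, -0.5, -166.8]
wrist_force: [-9.6, -32.2, 15.5]
opening: 0.0001
gripper_force: 20.5
```

```bash
python3 - <<'E'
exec(open('look.py').read())
cv2.imwrite('pics/w7.png',cv2.resize(cv2.cvtColor(p['img'],cv2.COLOR_RGB2BGR)[130:330,160:560],None,fx=2,fy=2))
E
```

```text
20.75 [0.55051233 0.13181134 0.03992118] [-179.52592944   -0.46595422 -166.8207132 ] [ -9.87330118 -32.09347394  15.86179883]
tip in cradle mm 25.165611533734808 45.055153009320335
blank 0.78 11.459173937391618 25.099244864202202 ((541.7249755859375, 109.2528076171875), (83.08710479736328, 109.2094955444336), 13.324743270874023)
hollow 0.82 11.261893523274276 25.211279988221264 ((541.50732421875, 109.31683349609375), (83.08785247802734, 109.84873962402344), 13.564435005187988)
hollow 0.61 -8.08305434819948 8.937655514441685 ((526.3895874023438, 89.05574035644531), (172.38372802734375, 240.05104064941406), 13.110824584960938)
hollow 0.33 -78.56720870930772 -5.795182055516711 ((461.1319580078125, 58.617042541503906), (28.41455078125, 67.86199188232422), 12.522546768188477)
```

View pics/w7.png

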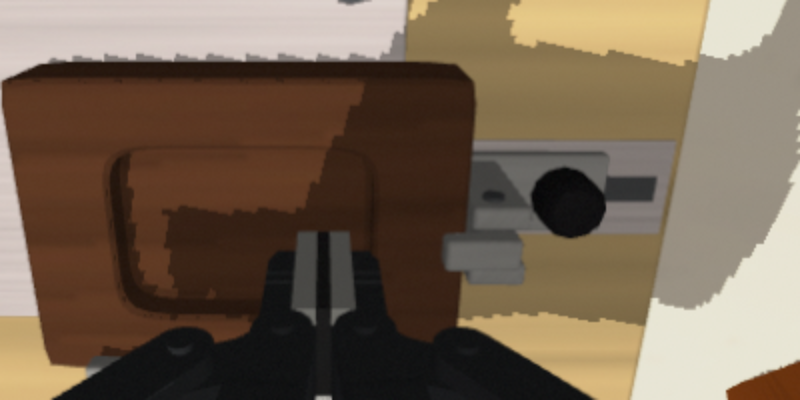

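The dog has tipped over the blank's end at crop (480,250), and 12 N more push gave no motion. I'll ease the side push, let the bed rise slowly, then back off the walls.

Emit:
play_rows --pt "255 -0.02 -0.12 0 0" --pt "255 -0.05 -0.25 0 0" --pt "255 -0.07 -0.37 0 0" --pt "255 -0.07 -0.37 0 0"

```text
time: 21.25
ee_pos: [0.5505, 0.1316, 0.0399]
ee_rot: [-179.8, -0.3, -166.9]
wrist_force: [-7.1, -15.4, 11.7]
opening: -0.0003
gripper_force: 17.2
```

Emit:
play_rows --pt "255 0 0 0.05 0" --pt "255 0 0 0.1 0" --pt "255 0 0 0.15 0" --pt "255 0 0 0.2 0" --pt "255 0 0 0.25 0" --pt "255 0 0 0.3 0" --pt "255 0 0 0.35 0" --pt "255 0 0 0.4 0" --pt "255 0 0 0.45 0" --pt "255 0 0 0.45 0"

```text
time: 22.25
ee_pos: [0.5504, 0.1319, 0.0424]
ee_rot: [-179.8, -0.3, -166.9]
wrist_force: [-2.3, -14.7, -4.1]
opening: -0.0002
gripper_force: 7.5
```

Emit:
play_rows --pt "255 -0.03 -0.15 0 0" --pt "255 -0.06 -0.3 0.02 0" --pt "255 -0.09 -0.45 0.1 0" --pt "255 -0.11 -0.6 0.2 0" --pt "255 -0.13 -0.75 0.3 0" --pt "255 -0.13 -0.75 0.3 0"

```text
time: 22.85
ee_pos: [0.5512, 0.1275, 0.0473]
ee_rot: [-180.0, 0.1, -166.9]
wrist_force: [-0.2, -0.0, -0.4]
opening: -0.0003
gripper_force: 0.0
```

Free of contact. I'll lift out and check.

Emit:
play_rows --pt "255 -0.1 -0.1 0.5 0" --pt "255 -0.1 -0.1 1.5 0" --pt "255 -0.1 -0.1 3.5 0" --pt "255 -0.5 -0.1 6.5 0" --pt "255 -1 -0.1 10 0" --pt "255 -2 -0.1 13.5 0" --pt "255 -3 -0.1 16 0" --pt "255 -4 -0.1 17 0" --pt "255 -4 -0.1 17 0" --pt "255 -4 -0.1 17 0"

```text
time: 23.85
ee_pos: [0.5102, 0.1265, 0.2161]
ee_rot: [180.0, -0.1, -166.9]
wrist_force: [-0.1, 1.6, -0.2]
opening: 0.0001
gripper_force: 0.0
```

```bash
python3 - <<'E'
exec(open('look.py').read())
for k in ('pencil','hake_brush','bed'):
    for m in bot.masks_of(p,k)[:1]: print(k,m['confidence'],rectpts(p,m['pixels'],.025 if k!='bed' else .03))
cv2.imwrite('pics/w8.png',cv2.resize(cv2.cvtColor(p['img'],cv2.COLOR_RGB2BGR)[70:290,190:470],None,fx=2.7,fy=2.7,interpolation=cv2.INTER_CUBIC))
E
```

```text
23.9 [0.51022775 0.12639738 0.21556108] [ 1.79979608e+02 -1.12844356e-01 -1.66872852e+02] [-0.03720818 -0.67041613 -0.28687025]
tip in cradle mm -15.29088440438546 48.983257037841454
blank 0.74 12.299908287897154 24.904834339433545 ((542.587890625, 109.2555160522461), (83.94384002685547, 110.53056335449219), 13.188985824584961)
hollow 0.83 12.300661449751273 24.85538997653637 ((542.5999145507812, 109.20755004882812), (83.9422836303711, 110.62946319580078), 13.188984870910645)
pencil 0.65 ((575.2529907226562, -24.084232330322266), (116.96550750732422, 8.005147933959961), 14.714303016662598)
hake_brush 0.86 ((458.0494079589844, 48.06206512451172), (35.82778549194336, 78.90225982666016), 13.059511184692383)
bed 0.87 ((533.9378662109375, 72.04273986816406), (113.42363739013672, 151.0723114013672), 13.498894691467285)
```

View pics/w8.png

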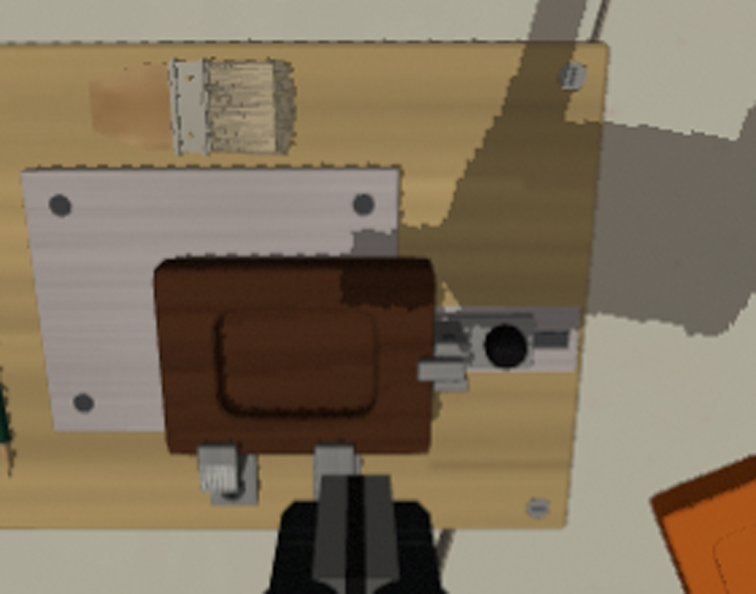

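The blank is square under both rear hooks (crop (220,450) and (335,450)), the dog's toe is over its left end at (440,370), and nothing else has moved. Handing in.

```bash
python3 -c "
from station import bot
print(bot.close_job())"
```

```text
the job is handed in; nothing more can be done
None
```

The blank is square under both rear hooks and against the end stop with the dog tipped over it; the hand is clear, the brush and pencil are where they were, and the job is handed in, though no verdict came back.

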